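# Lock the child-safe cap on the degreaser tub

### The job

The child-safe cap of the burner-degreaser tub has been left just resting on its neck. Press the cap down against its spring and, while it is down, turn it clockwise until it is locked, with its bar lying along the tub's long side, then let go of it. Leave the tub standing upright where it is and do not disturb the other things on the counter.

Things in the scene. Friction and masses are not known exactly. Their poses are not given: they have to be found in the camera images.
- tub: White rectangular plastic cleaner tub, standing loose on the counter, heavy (1 to 2 kg): 124 mm along its own x (the long side), 92 mm along y, 100 mm high without neck and cap; the same when turned by half a turn. Origin: centre of its underside; z up. While the cap is pressed straight down the tub stays put as the cap turns.
- cap_bar (a point): Centre of the raised bar on top of the tub's grey cap, half-way up the bar, on the cap's axis. The bar is 52 mm long (along this point's x), 14 mm thick (y) and 20 mm high; the cap's flat round top, 10 mm below this point, may be pressed on both sides of it. At the start the bar stands 0.8 to 1.4 rad counter-clockwise, seen from above, of the tub's long side.
- cap_edge (a point): Centre of the lower edge of the cap's skirt. The cap is round and ribbed, 63 mm across, 34 mm from this edge to the flat top, 70 g, and rests loose on a springy liner, this edge 108 mm above the counter, the bar's centre 152 mm. It gives 1.8 N per mm, 8.5 mm down to a hard stop (about 15 N).
- neck (a point): Point on the tub's neck axis, 128 mm above its underside. Hidden under the cap, two catches on the neck stop the cap from turning until its two inner lugs are pressed at least 6 mm down (11 N). Held down, it turns clockwise to an end stop 0.1 rad past the long side. Let go within 0.1 rad of the long side, the lugs spring up into notches: locked, 3 mm lower than at the start.
- steamer: Aluminium steamer pot with its lid on, 235 mm across, 290 mm over its two side handles, 184 mm high with the black lid knob; origin at the centre of its underside. A bystander.
- saucer_a: Celadon saucer, 124 mm across, 20 mm high; origin at the centre of its underside. A bystander.
- saucer_b: Second celadon saucer, the same; a bystander.
- chopstick_holder: Clear square acrylic chopstick holder, 72 by 72 by 130 mm, with bamboo chopsticks that reach 240 mm above the counter; origin at the centre of its underside. A bystander.
- slotted_spoon: Steel slotted spoon lying on the counter, about 320 mm long along its own x (bowl at +x), up to 25 mm high; origin about mid-length at counter height. A bystander.
Mind the look-alikes: they are no part of the job. Of the things like the part that bears cap_bar, leave any that is yellow; of the rest the smaller one is meant. Of the things that look like the tub, take the one that is farthest to the robot's left at the start.

How it is judged:
By the outcome, as a careful person would: the job done as asked, in the order asked, and still so for the second after the job is handed in, with the robot touching nothing.
It also fails if it takes over 42 s, if anything falls off the work surface, if the arm or the gripper's body presses on something with over 40 N, if the wrist force passes 120 N, or if a joint passes its speed limit or range.

### The arm

A 6-joint arm with a two-finger parallel gripper is mounted at the origin on the work surface. World frame = base frame: x ahead of the robot, y to its left, z up, the work surface at z = 0. Lengths are in m, angles in rad, forces in N, time in s.
With the tool pointing down it reaches from about 0.35 to 0.775 m from the base axis. Payload 5.5 kg.
Tool frame: the origin (TCP) lies at the very end of the fingers, on their centre line; the grasp point (between the pads) lies 19 mm behind it; z points along the fingers, y is the direction in which the jaws open and shut (so a half turn about z gives the same grasp; the last joint's range is limited). The gripper opens to 85 mm and grips with 20 to 120 N. Pads are 22 mm wide; open, the fingers measure 114 mm over their backs; the gripper's body (76 mm by 85 mm) begins 54 mm behind the grasp point. The pads swing forward as they close: fully open they stand 13 mm farther back than shut.
Start: joints at [1.066, 0.313, 0.046, 1.304, 0, 1.431], TCP at [0.205, 0.537, 0.231] pointing down, gripper open.
Joint ranges: [-2.76, 2.76], [-0.86, 1.69], [-1.03, 1.26], [-2.2, 2.34], [-1.47, 1.5], [-3.14, 3.14]. Speed limits (rad/s): [2.57, 2.57, 3.14, 3.14, 3.14, 3.14].

### API

Orientations are given as a unit quaternion [w, x, y, z].
In Python, from workcell import get_state, read_camera, hand_in, find_in, silhouettes gives the robot as it stands. The module is installed in compiled form; this text tells all that it offers.
- The arm moves only by the tool send_rows, never from a script. Its argument "deltas" is a list that holds one entry, the list of rows, each a list of 6 numbers: the shift along the world's x, y, z in cm, then the turn, a rotation vector about the world's x, y, z in degrees. In form: [[[dx, dy, dz, wx, wy, wz], ...]]. A call has 1 to 12 rows; each row is the pose to reach, as a shift and turn from the pose commanded when the call began; what a row does not reach only later rows make up. A row lasts 1/10 s, in which the tool goes at most 50 mm and 8.59 degrees, less where a joint would pass 70% of its speed; a pose out of reach is approached as far as the arm can. A call with a gripper value outside its range is refused whole. "jaw" is the opening, from -1 (shut) to 1 (fully open), so that 0 is half open, set as the call begins (left out, the last holds). The fingers move at their own pace and stop on an object; "force" is the grip in N (left out, the last holds). Time passes only in rows, so rows that repeat a pose let the fingers close. It gives the time, the measured TCP pose, the force and the opening at its end, in the units of the state.
- get_state(): the state, without advancing time (a new reading comes with each control period).
- read_camera(name): name is "scene" or "top" or "wrist"; returns a dict with "img" (420x560x3 uint8, red, green, blue), "z_map" (420x560 float32, m along the optical axis (not along the pixel's ray), 0 where there is no reading), "vfov" (degrees; the focal length in pixels is half the picture's height over the tangent of half this angle, whatever the lens; pixels are square), "cx", "cy" (the principal point, pixels), "R" (3x3) and "t" (3): a world point X has camera coordinates R X + t; the wrist camera has in their place "hand_eye" (4x4, takes a point from camera to tool coordinates, whose origin is the TCP and whose axes are the flange's). Camera axes: x right, y down, z forward; pixel columns grow to the right and rows downward; lengths in m; the calibration is good to about 2 mm. A picture is of the moment at which its call begins: read the wrist's pose just before it.
- hand_in(): hands the job in, once; it reports no verdict.
Trained networks look in a picture, given as the dict that the camera call returned (one of the last four; its "shot" number tells which), for a name from the list of things; names that differ only in an ending like _2 or _b are one class to them, and where a whole thing is asked for, a point or a joint stands for the part that bears it (a point fixed in the world has none). Each returns a list of dicts, best first, with "conf" (0 to 1); they miss things now and then, are a little off and sometimes report something else, mostly with a low value. They report only what shows in the picture. A call takes as long as a camera call. They do not tell look-alikes from the thing itself.
- find_in(picture, thing): "box" ([centre column, centre row, width, height] in pixels, round what is visible of it).
- silhouettes(picture, thing): "mask" (420x560 bool, what is visible of it) and "box" ([centre column, centre row, width, height] in pixels, round what is visible of it).
The state is a dict: "clock": time; "joint_pos": joint angles; "qvel": joint speeds; "tau": joint torques, N m; "tcp_pos": TCP position; "orientation": TCP orientation; "wrist_force": force on the tool from outside, world axes, zero at the start; "ft_torque": the same for the moment, N m; "finger_gap": finger opening in m.
Only numpy, scipy, OpenCV 4.12 (cv2) and the standard library are available. Lean on these libraries where they do the work, as an engineer would, in place of code of your own. Each camera call takes 0.05 s, during which the arm holds its last target.

## Working session

There is one attempt and no reset: what is moved stays moved. The work goes in short steps, Python scripts to look and compute and a tool call to move; the robot and the scene stay as the last step left them, time stands still between calls to the robot, and variables do not carry over. Pictures are saved under pics/ and viewed, and the job is handed in when it is done.

Besides the shell and the picture viewer there is one more tool, called after "Emit:" by a JSON object that holds its "method" and its "body". send_rows: Moves the arm, as the interface text tells. Its arguments: {"type":"object","properties":{"deltas":{"type":"array","items":{"type":"array","items":{"type":"array","items":{"type":"number"}}}},"jaw":{"type":"number"},"force":{"type":"number"}},"required":["deltas"]}

```bash
mkdir -p pics
cat > h.py <<'E'
import numpy as np, cv2
from workcell import *
def save(p,n): cv2.imwrite('pics/'+n+'.png',p['img'][:,:,::-1])
def cloud(p):
    f=p['img'].shape[0]/2/np.tan(np.radians(p['vfov'])/2)
    v,u=np.mgrid[:420,:560]; z=p['z_map']
    c=np.stack([(u-p['cx'])/f*z,(v-p['cy'])/f*z,z],-1)
    if 'R' in p: return (c-np.array(p['t']))@np.array(p['R'])
    return c
E
python3 - <<'E'
from h import *
s=get_state(); print(s)
for n in ['scene','top']:
    p=read_camera(n); save(p,n+'1'); W=cloud(p)
    np.savez('pics/'+n+'1.npz',W=W,img=p['img'],z=p['z_map'])
    for t in ['tub','cap_bar','steamer','chopstick_holder']:
        for d in silhouettes(p,t):
            m=d['mask']&(p['z_map']>0)
            print(n,t,round(d['conf'],2),np.round(d['box']),np.round(np.median(W[m],0),3),np.round(np.percentile(W[m],[2,98],axis=0),3).tolist())
E
```

```text
{'clock': 0.0, 'joint_pos': array([1.06636194e+00, 3.13979548e-01, 4.49992373e-02, 1.30361051e+00,
       4.79252239e-06, 1.43120599e+00]), 'qvel': array([ 0.00026934, -0.00016615,  0.0003155 , -0.00048612,  0.00039488,
       -0.00070023]), 'tau': array([-1.17487096e-03, -4.80625105e+01,  2.98533475e+01,  1.93056866e-02,
       -2.20772808e-04,  2.29602057e-05]), 'tcp_pos': array([0.20491785, 0.53670542, 0.23042903]), 'orientation': array([-2.86229735e-04,  1.81411866e-01,  9.83406798e-01, -8.50368728e-04]), 'wrist_force': array([ 0.08922096,  0.4147237 , -0.85938663]), 'ft_torque': array([ 0.03725256,  0.00833215, -0.02616061]), 'finger_gap': 0.08528654516330686}
scene tub 0.84 [261. 240.  31.  53.] [ 0.634 -0.117  0.089] [[0.536, -0.169, 0.004], [0.647, -0.078, 0.103]]
scene cap_bar 0.95 [226. 243.  17.  24.] [ 0.581 -0.239  0.035] [[0.541, -0.268, 0.003], [0.601, -0.214, 0.056]]
scene cap_bar 0.91 [260. 228.  20.  28.] [ 0.594 -0.126  0.143] [[0.557, -0.155, 0.113], [0.615, -0.098, 0.164]]
scene cap_bar 0.89 [303. 267.  26.  25.] [ 0.673 -0.005  0.044] [[0.623, -0.042, 0.008], [0
[... 424 characters left out ...]
, -0.562, 0.02], [0.609, -0.442, 0.131]]
top tub 0.65 [307. 182.  38.  50.] [ 0.57  -0.116  0.096] [[0.522, -0.167, 0.059], [0.643, -0.078, 0.106]]
top cap_bar 0.97 [264. 156.  31.  31.] [ 0.655 -0.002  0.046] [[0.62, -0.036, 0.026], [0.695, 0.035, 0.074]]
top cap_bar 0.66 [311. 181.  23.  31.] [ 0.581 -0.122  0.143] [[0.554, -0.15, 0.115], [0.612, -0.095, 0.166]]
top cap_bar 0.57 [350. 189.  32.  27.] [ 0.568 -0.239  0.035] [[0.542, -0.27, 0.002], [0.599, -0.211, 0.058]]
top steamer 0.74 [112. 152. 113.  94.] [0.637 0.378 0.146] [[0.538, 0.278, 0.018], [0.747, 0.514, 0.182]]
top chopstick_holder 0.79 [397. 197.  48.  33.] [ 0.553 -0.349  0.091] [[0.513, -0.387, -0.0], [0.588, -0.31, 0.238]]
```

View pics/scene1.png

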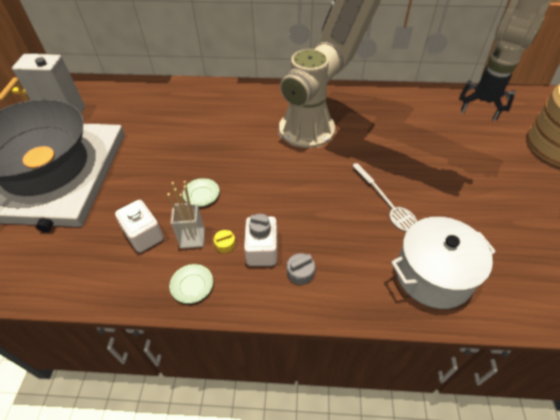

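View pics/top1.png

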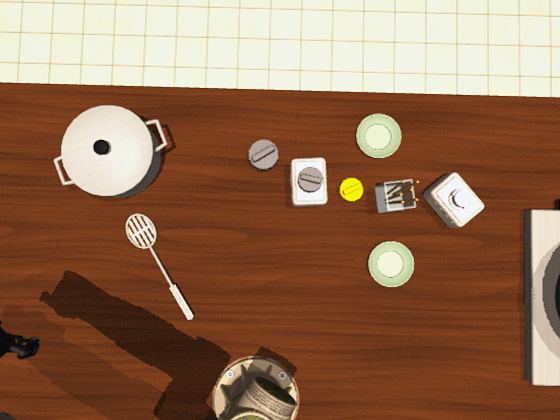

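Run:
```python
from h import *
d=np.load('pics/top1.npz');W=d['W'];img=d['img']
# stretch crop
c=cv2.resize(img[120:250,230:500,::-1],None,fx=2.9,fy=2.9,interpolation=cv2.INTER_CUBIC);cv2.imwrite('pics/crop1.png',c)
for name,x0,x1,y0,y1 in [('L',.49,.68,-.2,-.05),('R',.46,.63,-.59,-.42)]:
    m=(W[...,0]>x0)&(W[...,0]<x1)&(W[...,1]>y0)&(W[...,1]<y1)
    for a,b in [(.09,.107),(.138,.147),(.155,.175)]:
        k=m&(W[...,2]>a)&(W[...,2]<b); P=W[k]
        if len(P)>5:
            r=cv2.minAreaRect((P[:,:2]*1000).astype(np.float32)); print(name,a,len(P),np.round(P.mean(0),4),r, np.round(np.median(P[:,2]),4))
```

```text
L 0.09 940 [ 0.5812 -0.1222  0.0977] ((584.2235107421875, -123.84524536132812), (122.2968521118164, 89.8370590209961), 4.852864742279053) 0.0978
L 0.138 314 [ 0.5835 -0.1235  0.1425] ((584.2283935546875, -123.46393585205078), (58.65709686279297, 61.356014251708984), 47.218204498291016) 0.1426
L 0.155 123 [ 0.5839 -0.124   0.162 ] ((584.2020263671875, -123.9658203125), (51.60451126098633, 14.43991470336914), 78.07173919677734) 0.1623
R 0.09 1141 [ 0.5455 -0.5045  0.0985] ((546.4688110351562, -508.2733154296875), (120.47071838378906, 90.12372589111328), 41.22592544555664) 0.099
```

The top view shows our tub at pixel (309,182), with the grey cap on it. The other grey cap at (264,155) is larger, the yellow one is at (351,189), and the look-alike tub is at (453,200). The tub's long side is at about 4.9° and the bar at about 78°, so the cap needs roughly 73° clockwise. I'll use the wrist yaw that keeps joint 6 near mid-range, which means turning +99° on the way.

View pics/crop1.png

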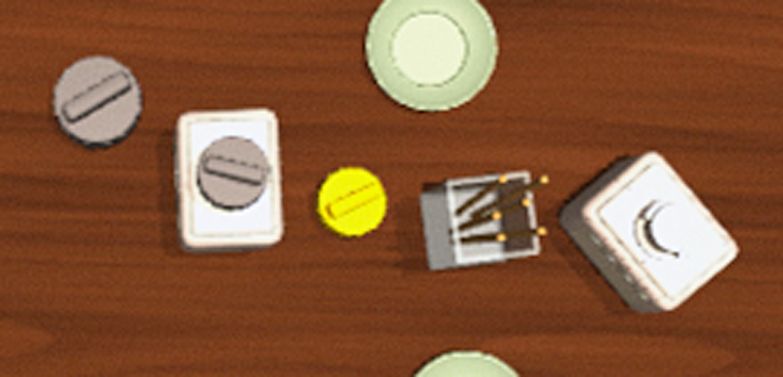

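Emit:
{"method": "send_rows", "body": {"deltas": [[[1,-1.7,0.5,3e-09,0,2.5],[2.5,-4.4,1,0,0,6.5],[4.2,-7.3,1,0,0,11],[5.9,-10.3,1,0,0,15.4],[7.7,-13.4,1,0,0,20],[9.5,-16.5,1,0,0,24.7],[11.3,-19.6,1,0,0,29.4],[13,-22.7,1,0,0,34],[14.7,-25.6,1,0,0,38.4],[16.3,-28.4,1,0,0,42.6],[17.7,-30.9,1,0,0,46.3],[19,-33,1,0,0,49.5]]]}}

```text
clock: 1.7
tcp_pos: [0.3957, 0.2058, 0.2416]
orientation: [0.0, -0.248, 0.969, 0.0]
wrist_force: [0.8, 0.0, -0.0]
finger_gap: 0.0853
```

The crop shows the bar running from upper-left to lower-right on the smaller grey cap at crop pixel (233,172), which matches 78°.

Emit:
{"method": "send_rows", "body": {"deltas": [[[1.6,-2.8,0,0,0,4.2],[3.2,-5.6,0,0,0,8.4],[4.8,-8.4,0,0,0,12.6],[6.4,-11.2,0,0,0,16.8],[8,-14,0,0,0,21],[9.6,-16.8,0,0,0,25.2],[11.2,-19.6,0,0,0,29.4],[12.8,-22.4,0,0,0,33.6],[14.4,-25.2,0,0,0,37.8],[16.2,-28.4,0,0,0,42.6],[17.8,-31.2,0,0,0,46.8],[18.9,-33.1,0,0,0,49.5]]]}}

```text
clock: 2.9
tcp_pos: [0.5851, -0.1259, 0.2411]
orientation: [-0.0, -0.63, 0.776, -0.0]
wrist_force: [0.8, -0.0, -0.6]
finger_gap: 0.0855
```

Emit:
{"method": "send_rows", "body": {"deltas": [[[0,0,0,0,0,0],[0,0,0,0,0,0]]], "jaw": 0.2}}

```text
clock: 3.1
tcp_pos: [0.5839, -0.124, 0.241]
orientation: [-0.0, -0.629, 0.777, 0.001]
wrist_force: [-0.8, -0.7, 0.8]
finger_gap: 0.059
```

```bash
cat > w.py <<'E'
from h import *
from scipy.spatial.transform import Rotation as R
import sys
s=get_state(); p=read_camera('wrist'); save(p,sys.argv[1])
q=s['orientation']; M=R.from_quat([q[1],q[2],q[3],q[0]]).as_matrix()
C=cloud(p); H=np.array(p['hand_eye']); W=(C@H[:3,:3].T+H[:3,3])@M.T+s['tcp_pos']
print(s['clock'],s['tcp_pos'],s['joint_pos'].round(3),M.round(3).tolist(),s['finger_gap'],s['wrist_force'])
z=p['z_map']; 
m=(z>0)&(abs(W[...,0]-.584)<.09)&(abs(W[...,1]+.124)<.07)
for a,b in [(.09,.107),(.135,.147),(.153,.17)]:
    P=W[m&(W[...,2]>a)&(W[...,2]<b)]
    if len(P)>5: print(a,len(P),P.mean(0).round(4),cv2.minAreaRect((P[:,:2]*1000).astype(np.float32)),np.median(P[:,2]))
E
python3 w.py w1
```

```text
3.1 [ 0.58394472 -0.12400109  0.24095037] [-0.344  0.356  0.129  1.346  0.    -1.705] [[-0.208, -0.978, -0.001], [-0.978, 0.208, 0.001], [-0.0, 0.001, -1.0]] 0.05899228573094362 [-0.82552065 -0.69975564  0.82518192]
0.09 6781 [ 0.5805 -0.1364  0.0988] ((583.79541015625, -125.6986083984375), (120.14514923095703, 87.8919448852539), 3.864645004272461) 0.10080882343252151
0.135 3721 [ 0.5833 -0.1287  0.1437] ((583.8759765625, -126.92176055908203), (61.023101806640625, 63.565616607666016), 77.68883514404297) 0.1440136114450915
0.153 1385 [ 0.5837 -0.1274  0.1634] ((583.8087158203125, -126.10514068603516), (50.871395111083984, 13.925825119018555), 77.59056854248047) 0.16366092691372125
```

View pics/w1.png

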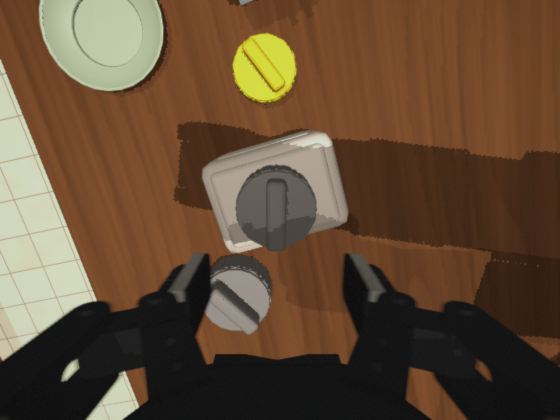

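Emit:
{"method": "send_rows", "body": {"deltas": [[[0,-0.1,-2,0,0,0],[0,-0.1,-4,0,0,0],[0,-0.1,-6,0,0,0],[0,-0.1,-7.5,0,0,0],[0,-0.1,-8.5,0,0,0],[0,-0.1,-9.1,0,0,0],[0,-0.1,-9.4,0,0,0],[0,-0.1,-9.4,0,0,0]]]}}

```text
clock: 3.95
tcp_pos: [0.5842, -0.1246, 0.1476]
orientation: [0.0, -0.63, 0.777, -0.0]
wrist_force: [-0.3, -0.5, -0.5]
finger_gap: 0.0509
```

Emit:
{"method": "send_rows", "body": {"deltas": [[[0,0,0,0,0,0],[0,0,0,0,0,0],[0,0,0,0,0,0],[0,0,0,0,0,0],[0,0,0,0,0,0],[0,0,0,0,0,0]]], "jaw": -1, "force": 30}}

```text
clock: 4.55
tcp_pos: [0.5845, -0.125, 0.1476]
orientation: [0.0, -0.63, 0.777, -0.0]
wrist_force: [0.4, -0.3, 1.3]
finger_gap: 0.0128
```

```bash
python3 w.py w2
```

```text
4.55 [ 0.58446233 -0.12498828  0.14755607] [-0.345  0.392 -0.049  1.13  -0.    -1.708] [[-0.206, -0.978, 0.001], [-0.978, 0.206, -0.0], [0.0, -0.001, -1.0]] 0.012778556271494754 [ 0.36286891 -0.32998024  1.34280352]
0.09 12490 [ 0.5773 -0.1421  0.0988] ((583.8855590820312, -126.26212310791016), (119.63939666748047, 87.24915313720703), 3.7361416816711426) 0.10086835204950358
0.135 5233 [ 0.5812 -0.1394  0.1429] ((583.072998046875, -127.82899475097656), (59.04313278198242, 61.54389953613281), 38.752017974853516) 0.14339195873435104
0.153 4354 [ 0.5834 -0.1296  0.1629] ((584.2887573242188, -126.16718292236328), (46.337425231933594, 38.849945068359375), 40.762298583984375) 0.16317707898038
```

View pics/w2.png

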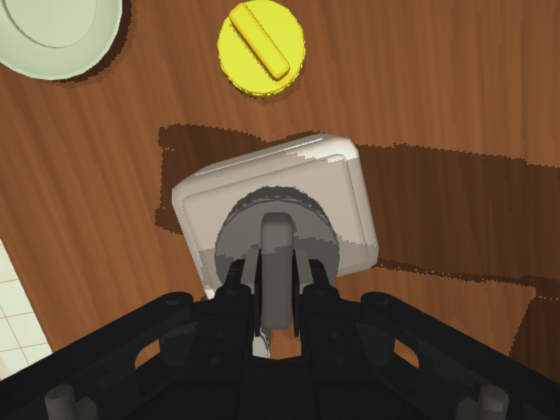

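The bar is held (gap 13 mm) between the fingertips around pixel (277,270). Next I press down in stages, watching the force.

Emit:
{"method": "send_rows", "body": {"deltas": [[[0,0,-0.2,0,0,0],[0,0,-0.4,0,0,0],[0,0,-0.6,0,0,0],[0,0,-0.6,0,0,0]]]}}

```text
clock: 5.0
tcp_pos: [0.5846, -0.125, 0.1424]
orientation: [0.0, -0.63, 0.777, -0.001]
wrist_force: [-2.1, -0.9, 10.6]
finger_gap: 0.013
```

Emit:
{"method": "send_rows", "body": {"deltas": [[[0,0,-0.1,0,0,0],[0,0,-0.25,0,0,0],[0,0,-0.25,0,0,0]]]}}

```text
clock: 5.3
tcp_pos: [0.5846, -0.125, 0.1407]
orientation: [0.0, -0.63, 0.777, -0.001]
wrist_force: [-3.4, 0.6, 12.3]
finger_gap: 0.0128
```

Emit:
{"method": "send_rows", "body": {"deltas": [[[0,0,-0.1,0,0,0],[0,0,-0.2,0,0,0],[0,0,-0.2,0,0,0]]]}}

```text
clock: 5.6
tcp_pos: [0.5846, -0.125, 0.1399]
orientation: [0.001, -0.63, 0.777, -0.001]
wrist_force: [-4.1, 1.0, 18.3]
finger_gap: 0.0128
```

18 N means the cap is at the hard stop. Now the clockwise turn, in two parts with a force check between.

Emit:
{"method": "send_rows", "body": {"deltas": [[[0,0,0,0,0,-3],[0,0,0,0,0,-8],[0,0,0,0,0,-13],[0,0,0,0,0,-18],[0,0,0,0,0,-23],[0,0,0,0,0,-28],[0,0,0,0,0,-32],[0,0,0,0,0,-35],[0,0,0,0,0,-35]]]}}

```text
clock: 6.5
tcp_pos: [0.5859, -0.1256, 0.1399]
orientation: [0.002, -0.367, 0.93, -0.002]
wrist_force: [-1.7, -0.2, 14.9]
finger_gap: 0.013
```

```bash
python3 w.py w3; python3 -c "
from h import *
print(get_state()['ft_torque'])"
```

```text
6.5 [ 0.58592666 -0.12564395  0.13994195] [-0.345  0.395 -0.063  1.107 -0.    -1.096] [[-0.731, -0.682, 0.005], [-0.682, 0.731, -0.002], [-0.002, -0.005, -1.0]] 0.012967270695581243 [-1.71009598 -0.20210582 14.90887685]
0.09 12747 [ 0.5623 -0.1388  0.0988] ((583.5664672851562, -126.170654296875), (119.6578598022461, 87.2602767944336), 4.038332462310791) 0.10086550515087214
0.135 4347 [ 0.5759 -0.135   0.1363] ((583.79248046875, -126.65107727050781), (57.74102020263672, 60.03504943847656), 4.2676310539245605) 0.13598113408730594
0.153 4476 [ 0.5829 -0.1284  0.1574] ((585.3392333984375, -126.25776672363281), (46.00813293457031, 39.294654846191406), 5.081704139709473) 0.15586774001574505
[-0.03120821  0.26032044 -0.08922617]
```

View pics/w3.png

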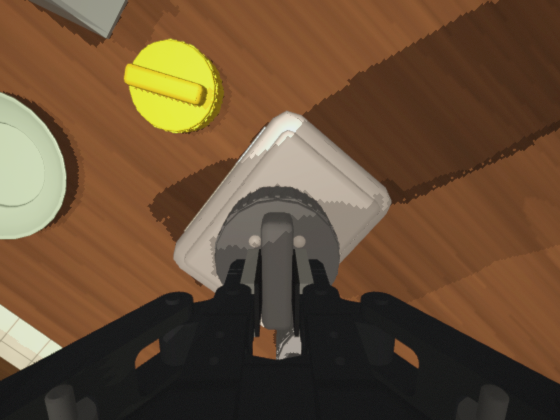

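The bar follows the gripper (pixel (277,270)), the tub has not moved (4.0°), and the cap is about 7.4 mm down. Another -39° is left.

Emit:
{"method": "send_rows", "body": {"deltas": [[[0,0,0,0,0,-3],[0,0,0,0,0,-8],[0,0,0,0,0,-13],[0,0,0,0,0,-18],[0,0,0,0,0,-23],[0,0,0,0,0,-28],[0,0,0,0,0,-33],[0,0,0,0,0,-37],[0,0,0,0,0,-39],[0,0,0,0,0,-39],[0,0,0,0,0,-39]]]}}

```text
clock: 7.65
tcp_pos: [0.5861, -0.1259, 0.14]
orientation: [0.003, -0.036, 0.999, -0.001]
wrist_force: [-0.0, -1.3, 15.0]
finger_gap: 0.0131
```

```bash
python3 w.py w4; python3 -c "
from h import *
print(get_state()['ft_torque'])"
```

```text
7.65 [ 0.58610184 -0.12586154  0.13995487] [-3.450e-01  3.950e-01 -6.300e-02  1.107e+00 -1.000e-03 -4.160e-01] [[-0.997, -0.071, 0.006], [-0.071, 0.997, -0.003], [-0.005, -0.003, -1.0]] 0.013128370159370748 [-0.0255592  -1.32121396 14.96363376]
0.09 11805 [ 0.5507 -0.1269  0.0986] ((583.2897338867188, -125.42991638183594), (119.7305679321289, 87.97944641113281), 3.9415085315704346) 0.10073485741850675
0.135 4394 [ 0.5725 -0.127   0.1363] ((584.0967407226562, -126.41631317138672), (58.42613220214844, 59.226829528808594), 47.6683464050293) 0.13599148971374633
0.153 4494 [ 0.582  -0.1262  0.1574] ((585.1551513671875, -126.13444519042969), (45.573577880859375, 39.579769134521484), 42.24746322631836) 0.1558772248974944
[-0.25811987  0.2209192   0.01713289]
```

View pics/w4.png

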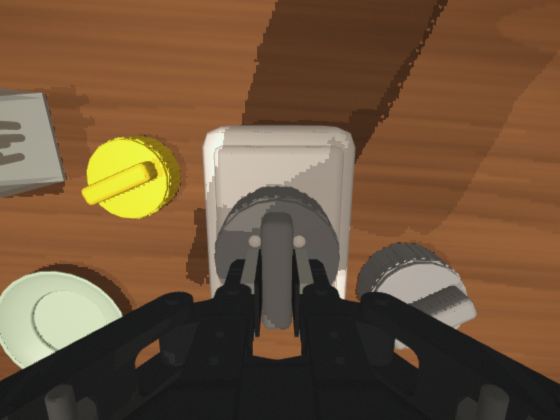

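The bar is at 4.1° and the tub at 3.9°, so they line up in the picture. I'll let the cap rise 4 mm, then open.

Emit:
{"method": "send_rows", "body": {"deltas": [[[0,0,0.1,0,0,0],[0,0,0.2,0,0,0],[0,0,0.3,0,0,0],[0,0,0.4,0,0,0],[0,0,0.4,0,0,0]]]}}

```text
clock: 8.2
tcp_pos: [0.586, -0.1258, 0.143]
orientation: [0.002, -0.036, 0.999, -0.001]
wrist_force: [1.3, -0.7, 8.7]
finger_gap: 0.0129
```

Emit:
{"method": "send_rows", "body": {"deltas": [[[0,0,0,0,0,0],[0,0,0,0,0,0],[0,0,0,0,0,0],[0,0,0,0,0,0],[0,0,0,0,0,0]]], "jaw": 0}}

```text
clock: 8.7
tcp_pos: [0.5838, -0.1247, 0.1403]
orientation: [-0.0, -0.036, 0.999, 0.0]
wrist_force: [-1.0, -0.2, 0.1]
finger_gap: 0.0424
```

Emit:
{"method": "send_rows", "body": {"deltas": [[[0,0,1,0,0,0],[0,0,3,0,0,0],[0,0,5,0,0,0],[0,0,7,0,0,0],[0,0,9,0,0,0],[0,0,10,0,0,0],[0,0,10,0,0,0],[0,0,10,0,0,0]]]}}

```text
clock: 9.5
tcp_pos: [0.5841, -0.1248, 0.2404]
orientation: [-0.0, -0.036, 0.999, 0.0]
wrist_force: [-0.8, 0.1, -0.9]
finger_gap: 0.0426
```

```bash
python3 w.py w5
```

```text
9.5 [ 0.5840697  -0.12475181  0.24043824] [-0.345  0.356  0.128  1.344  0.    -0.416] [[-0.997, -0.072, -0.0], [-0.072, 0.997, 0.0], [0.0, 0.0, -1.0]] 0.0426149065158908 [-0.8282548   0.05537806 -0.91738276]
0.09 6658 [ 0.5675 -0.1259  0.0984] ((583.0532836914062, -125.49295043945312), (118.89922332763672, 88.37234497070312), 3.93588924407959) 0.10034924522567983
0.135 3633 [ 0.5825 -0.1262  0.1412] ((584.6264038085938, -125.96757507324219), (61.8912239074707, 63.44913101196289), 8.866558074951172) 0.14136978981663625
0.153 1322 [ 0.5838 -0.126   0.1608] ((585.2775268554688, -126.1156005859375), (51.380279541015625, 13.689399719238281), 4.3693156242370605) 0.16103184786432576
```

View pics/w5.png

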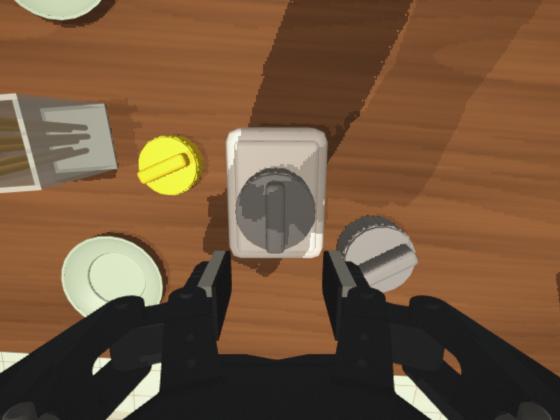

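The wrist picture shows the bar at (277,215) along the tub's long side, and the cap about 2.6 mm lower than at the start. I'll move the arm aside and check with the fixed cameras.

Emit:
{"method": "send_rows", "body": {"deltas": [[[0,0,3,0,0,0],[-0.5,3,5,0,0,0],[-1.5,7,5,0,0,0],[-3,11,5,0,0,0],[-5,15,5,0,0,0],[-7,19,5,0,0,0],[-9,22,5,0,0,0],[-10,24,5,0,0,0],[-10,24,5,0,0,0],[-10,24,5,0,0,0]]]}}

```text
clock: 10.55
tcp_pos: [0.4839, 0.1153, 0.2901]
orientation: [-0.001, -0.036, 0.999, -0.0]
wrist_force: [-0.5, 0.5, -0.4]
finger_gap: 0.0428
```

Run:
```python
from h import *
for n in ['top','scene']:
    p=read_camera(n); save(p,n+'2'); W2=cloud(p); W1=np.load(f'pics/{n}1.npz')['W']
    for nm,W in [('before',W1),('after',W2)]:
        m=(W[...,0]>.49)&(W[...,0]<.68)&(W[...,1]>-.2)&(W[...,1]<-.06)
        for a,b in [(.09,.107),(.133,.148),(.152,.175)]:
            P=W[m&(W[...,2]>a)&(W[...,2]<b)]
            r=cv2.minAreaRect((P[:,:2]*1000).astype(np.float32))
            print(n,nm,a,len(P),np.round(P.mean(0),4),np.round(np.median(P[:,2]),4),np.round(r[0]+r[1]+(r[2],),1))
print(get_state()['clock'],get_state()['wrist_force'])
```

```text
top before 0.09 940 [ 0.5812 -0.1222  0.0977] 0.0978 [ 584.2 -123.8  122.3   89.8    4.9]
top before 0.133 359 [ 0.5832 -0.123   0.142 ] 0.1422 [ 584.5 -123.4   62.1   62.2   74.4]
top before 0.152 125 [ 0.5839 -0.1242  0.1619] 0.1622 [ 587.1 -124.5   51.6   20.3   78.9]
top after 0.09 934 [ 0.5804 -0.1216  0.0978] 0.0981 [ 583.7 -123.   120.7   89.5    3.3]
top after 0.133 366 [ 0.585  -0.1239  0.1399] 0.1398 [ 586.  -124.2   60.6   62.2   63.5]
top after 0.152 117 [ 0.5843 -0.1243  0.1592] 0.1594 [ 585.  -124.6   49.8   14.     4.6]
scene before 0.09 542 [ 0.6061 -0.1219  0.0971] 0.0978 [ 583.7 -126.6  123.2   87.     4.3]
scene before 0.133 228 [ 0.5933 -0.1254  0.1416] 0.1422 [ 584.5 -124.5   59.4   64.6   51.2]
scene before 0.152 106 [ 0.5853 -0.1255  0.1603] 0.161 [ 583.3 -126.3   51.4   17.3   79.3]
scene after 0.09 535 [ 0.6056 -0.1215  0.0971] 0.0978 [ 583.7 -126.7  122.7   87.2    4.2]
scene after 0.133 257 [ 0.5889 -0.126   0.1396] 0.1398 [ 586.  -126.    60.9   60.     5.4]
scene after 0.152 78 [ 0.5866 -0.1262  0.1591] 0.1591 [ 584.1 -126.5   51.9   11.5    5.3]
10.65 [ 0.88917901 -0.071945    0.63487796]
```

View pics/top2.png

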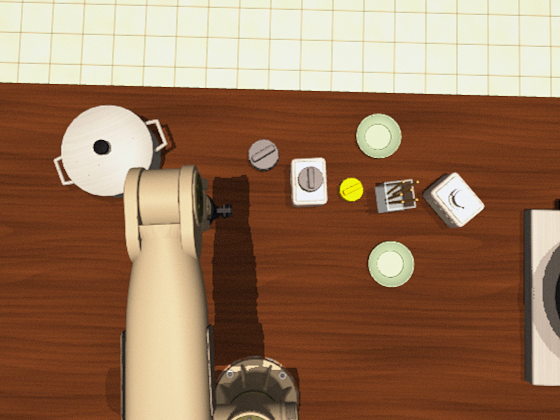

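The top view shows the tub, both loose caps, the saucers, the holder, the other tub and the steamer all in their starting places. On our tub at (309,182) the bar lies along the long side. Handing in.

```bash
python3 -c "
from workcell import *
print(hand_in())"
```

```text
the job is handed in; nothing more can be done
None
```

The cap on the tub farthest to the robot's left is locked, as far as my checks show, and I handed the job in at about 10.7 s. I gripped its bar, pressed it down to the hard stop (18 N), turned it about 74° clockwise while it was held down, let it spring up and let go.

**Locked position:** the bar is within about 1.3° of the tub's long side in every camera; the tolerance is about 5.7°. The cap settled 2.4–2.8 mm lower than at the start (wrist, top and scene cameras), close to the 3 mm expected when locked. I did not test the lock by trying to turn the cap back.

**Tub:** it stands upright and moved less than 1 mm. The top camera's reading of its angle changed by 1.6°, but the scene and wrist cameras showed no change, so I take that as noise.

**Other things:** everything visible in the last top view is where it started. The slotted spoon was hidden under the arm in that view, so I could not check it. No move went near it at low height.

**Small disagreement:** the cameras differed by about 2 mm on the tub's y position, so I used the middle value.

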